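Wedge up the cover of a loaded gluing fixture

TASK

The gluing fixture is loaded: swing its open cover gently down until it is fully shut. Then take the tapered steel wedge (not the plain block), lay it on the fixture's base plate and push its thin end under the middle of the cover's front lip until the lip has just lifted, about 4 mm, with the line scribed across the slope under the lip. Finish still gripping the wedge there, flat on the base plate and alone carrying the cover; leave the other things where they are.

Things in the scene. Friction and masses are not known exactly. Their poses are not given: they have to be found in the camera images.
- fixture: Aluminium gluing fixture, fixed. Origin at table level; x from its front to the hinge, y left, z up. Base plate 5 mm thick, x -150 to +60, y -55 to +55 mm; its top is bare (apron) for x -150 to -55. Side rails x -55 to +40, inner faces y = -42 and +42, tops z = 30 mm, carry the shut cover; between them nothing is in the way for x < 15 mm (two black drums stand at x = 25).
- cover (a joint): Cover angle, rad: 0 fully shut and level on the rails, growing as the front swings up and back; starts leaning back at 1.70 to 1.85 (stop 1.9). Hinge strongly damped (soft-close), no spring: it stays open leaning back; tipped forward past upright it sinks shut by itself in 3 to 9 s. Plate 106 x 100 x 8 mm, 0.6 kg; presses on a wedge under the lip with 3 to 4 N.
- cover_lip (a point): Centre of the 8 mm round bead along the lower edge of the cover's 100 mm wide front lip: 110 mm in front of the hinge line and, when shut, 17 mm below it (fixture x = -65, z = 17 mm). Bead underside is then 8 mm above the base plate, cover top at fixture z = 38 mm. On the open cover the lip points to the fixture's -x.
- cover_hinge (a point): Middle of the hinge line, at fixture x = +45, y = 0, z = 34 mm; the line runs along the fixture's y.
- wedge_grip (a point): Point in the steel wedge's grip block (20 x 28 x 50 mm high, at its back), on its middle planes, 30 mm above the underside; x points to the thin tip, which is 75 mm ahead. Grasp the block across its 28 mm (along y).
- wedge: The loose steel wedge, 85 x 28 x 50 mm, 0.15 to 0.25 kg; origin under the middle of its length, x to the tip, z up. Taper 65 mm long, 16 mm thick at the block, 3 mm at the tip; dark scribed line 45 mm behind the tip. It meets the shut cover's bead when the tip is 25 mm past the bead's centre; each further 5 mm lifts the lip 1 mm; at the line the lift is 4 mm.
- spacer_grip (a point): Plain stepped steel block with the same grip block, but its 65 mm front part is 16 mm thick all along, so it does not go under the lip: not to be used. Point as for the wedge. It and the wedge may stand in each other's place.
- drop_bottle: Small white dropper bottle, 20 mm wide, 36 mm high, a bystander; origin at its underside.
- marker: White marker pen, 152 mm long, lying to the right of the fixture, a bystander; origin at the middle of its underside.
- tube: Clear needle tube with a cap, 101 mm long, lying to the left of the fixture, a bystander; origin at the middle of its underside.
- bottle: Clear squeeze bottle 31 mm wide, 78 mm high, at the back, a bystander; origin at its underside.

How it is judged:
By the outcome, as a careful person would: the job done as asked, in the order asked, and still so for the second after the job is handed in, while the arm keeps its last pose, push and grip.
It also fails if it takes over 61 s, if anything falls off the work surface, if the arm or the gripper's body presses on something with over 40 N, if the wrist force passes 120 N, or if a joint passes its speed limit or range.

ROBOT

A 7-joint arm with a two-finger parallel gripper is mounted at the origin on a cart in front of the work surface, level with it; the furniture and walls round the work are solid. World frame = base frame: x ahead of the robot, y to its left, z up, the work surface at z = 0. Lengths are in m, angles in rad, forces in N, time in s.
With the tool pointing down it reaches from about 0.4 to 0.9 m from the base axis. Payload 5.6 kg.
Tool frame: the origin (TCP) lies on the centre line of the jaws, within the pads' length; the fingertips stand 14 mm ahead of it and the grasp point (between the pads) lies 5 mm behind it; z points along the fingers, y is the direction in which the jaws open and shut (so a half turn about z gives the same grasp; the last joint's range is limited). The gripper opens to 92 mm and grips with 3 to 60 N. Pads are 20 mm wide; open, the fingers measure 128 mm over their backs; the gripper's body (75 mm by 189 mm) begins 69 mm behind the grasp point.
Start: joints at [-1.213, 0.468, -0.012, 1.603, 0.006, 1.071, -0.056], TCP at [0.254, 0.598, 0.204] pointing down, gripper open.
Joint ranges: [-2.53, 2.53], [-0.31, 2.02], [-1.57, 1.55], [0.28, 2.44], [-1.29, 4.43], [0.15, 1.84], [-2.92, 2.92]. Speed limits (rad/s): [2.57, 2.57, 3.14, 3.14, 3.14, 3.14, 3.14].

INTERFACE

Orientations are given as a rotation vector (axis times angle).
In Python, from workcell import env gives the robot as it stands. The module is installed in compiled form; this text tells all that it offers.
- The arm moves only by the shell command python3 -m crank 'ROWS' [OPENING] [FORCE]. ROWS is JSON, a list of rows, each an object with "delta_pos": the shift along the tool's x, y, z in units of 0.025 m (1.0 is 0.025 m), a list of three; "yaw": the turn about the tool's z in units of 0.12 rad (1.0 is 0.12 rad). In form: [{"delta_pos": [dx, dy, dz], "yaw": yaw}, ...]. A call has 1 to 20 rows; each row shifts and turns the commanded pose from where the row before left it, along the tool's axes as they then stand; what a row does not reach is not made up. A row lasts 1/12 s, in which the tool goes at most 41.7 mm and 7.16 degrees, less where a joint would pass 70% of its speed; a pose out of reach is approached as far as the arm can. A call with a number of a shift or a turn outside -1 to 1 is refused whole. A call with a gripper value outside its range is refused whole. OPENING is the opening, from -1 (shut) to 1 (fully open), set as the call begins (- or left out, the last holds). The fingers move at their own pace and stop on an object; FORCE is the grip in N (left out, the last holds). Time passes only in rows, so rows that do not move let the fingers close. It gives the time, the measured TCP pose, the force and the opening at its end, in the units of the state.
- env.observe(): the state, without advancing time (a new reading comes with each control period).
- env.grab_frame(name): name is "scene" or "top" or "wrist"; returns a dict with "img" (480x640x3 uint8, blue, green, red), "fx", "fy", "cx", "cy" (pixels), "D" ([k1, k2, p1, p2, k3] as OpenCV has them; the pictures are not rectified), "rvec" (rotation vector, rad) and "tvec" (3), from world to camera coordinates, as OpenCV has them. Camera axes: x right, y down, z forward; pixel columns grow to the right and rows downward; lengths in m; the calibration is good to about 2 mm. A picture is of the moment at which its call begins. There is no depth.
- env.job_done(): hands the job in, once; it reports no verdict.
The state is a dict: "time_s": time; "joints": joint angles; "joint_velocities": joint speeds; "joint_efforts": joint torques, N m; "ee_pos": TCP position; "tool_rot": TCP orientation; "force": force on the tool from outside, world axes, zero at the start; "ft_torque": the same for the moment, N m; "width": finger opening in m.
Only numpy, scipy, OpenCV 4.12 (cv2) and the standard library are available. Lean on these libraries where they do the work, as an engineer would, in place of code of your own. Each camera call takes 0.05 s, during which the arm holds its last target.

## Working session

There is one attempt and no reset: what is moved stays moved. The work goes in short steps, Python scripts to look and compute and a shell command to move; the robot and the scene stay as the last step left them, time stands still between calls to the robot, and variables do not carry over. Pictures are saved under pics/ and viewed, and the job is handed in when it is done.

```bash
mkdir -p pics; cat > h.py <<'E'
import numpy as np,cv2
from workcell import env
def shot(n,tag):
    f=env.grab_frame(n); cv2.imwrite(f'pics/{tag}.png',f['img'])
    np.savez(f'{tag}.npz',**{k:np.array(v) for k,v in f.items()}); return f
def load(tag): return dict(np.load(f'{tag}.npz'))
def K(f): return np.array([[f['fx'],0,f['cx']],[0,f['fy'],f['cy']],[0,0,1]],float)
def ray(f,uv):
    R=cv2.Rodrigues(np.array(f['rvec'],float))[0]; t=np.array(f['tvec'],float).ravel()
    p=cv2.undistortPoints(np.array(uv,float).reshape(-1,1,2),K(f),np.array(f['D'],float)).reshape(-1,2)
    d=np.c_[p,np.ones(len(p))]@R; return -R.T@t,d
def plane(f,uv,z):
    c,d=ray(f,uv); return c+d*((z-c[2])/d[:,2])[:,None]
def proj(f,P): return cv2.projectPoints(np.array(P,float).reshape(-1,1,3),np.array(f['rvec'],float),np.array(f['tvec'],float),K(f),np.array(f['D'],float))[0].reshape(-1,2)
E
python3 - <<'E'
from h import *
for n in('scene','top','wrist'):
    f=shot(n,n+'0'); print(n,f['fx'],ray(f,[[320,240]]))
print(env.observe())
E
```

```text
scene 503.3275629669175 (array([ 0.04835429, -0.69979017,  0.78625936]), array([[ 0.49765946,  0.62231637, -0.60426155]]))
top 528.9385218220007 (array([0.46847042, 0.04789751, 1.03288684]), array([[ 0.15138779,  0.00135538, -0.9884829 ]]))
wrist 379.1422358422319 (array([0.18241991, 0.62759783, 0.38431507]), array([[ 0.26061398, -0.08574374, -0.96194719]]))
{'time_s': 0.15, 'joints': array([-1.21301243,  0.46815041, -0.01159057,  1.60335641,  0.00600754,
        1.07137364, -0.05630422]), 'joint_velocities': array([-0.00033063, -0.00418512,  0.00047413, -0.00149324, -0.00132902,
        0.0002028 ,  0.00153263]), 'joint_efforts': array([ 7.89724472e-04, -5.20950758e+01, -1.23142172e-02, -2.43977451e+01,
       -5.67000336e-02,  1.52243860e-02,  9.31225009e-05]), 'ee_pos': array([0.25349377, 0.59807449, 0.2033981 ]), 'tool_rot': array([-6.25435218e-01, -3.07856299e+00,  1.95719825e-03]), 'force': array([-0.53640557, -0.69604962,  0.30400918]), 'ft_torque': array([-0.00894821, -0.01594795,  0.00314281]), 'width': 0.09174634520460416}
```

View pics/scene0.png

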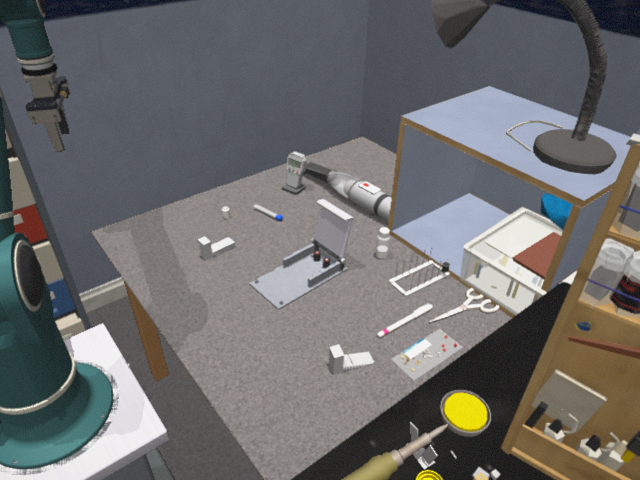

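View pics/top0.png

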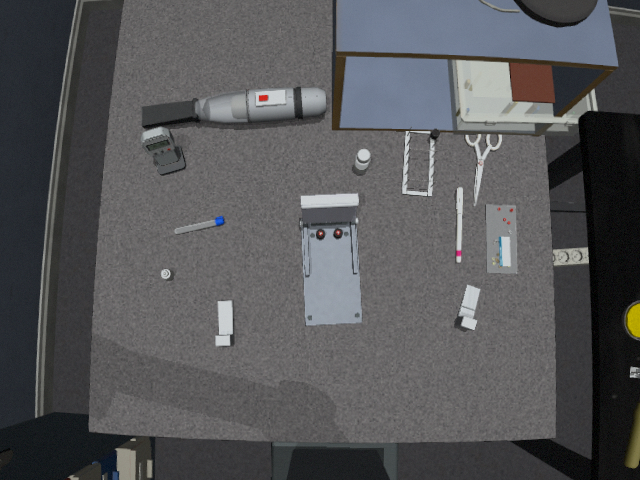

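View pics/wrist0.png

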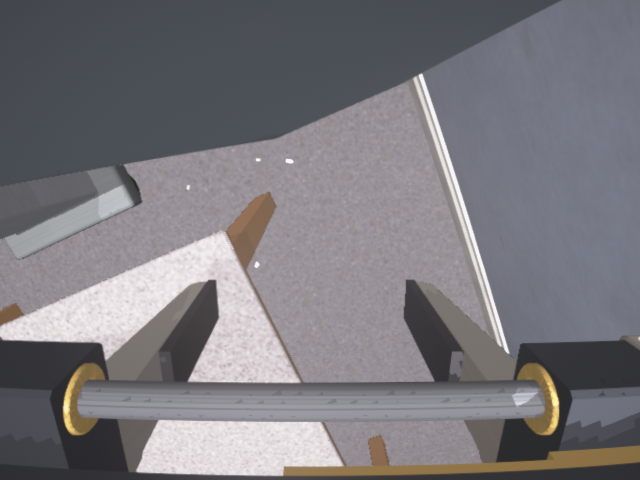

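```bash
python3 - <<'E'
from h import *
t=load('top0')['img'];s=load('scene0')['img']
def c(i,x,y,w,h,k): return cv2.resize(i[y:y+h,x:x+w],None,fx=k,fy=k,interpolation=cv2.INTER_CUBIC)
a=np.hstack([c(t,195,290,60,65,4.6),c(t,440,275,60,65,4.6)])
b=np.hstack([c(s,190,225,60,45,4.6),c(s,320,335,60,45,4.6)])
cv2.imwrite('pics/c0.png',np.vstack([a,b]))
cv2.imwrite('pics/c1.png',c(t,290,180,85,150,4))
cv2.imwrite('pics/c2.png',c(s,240,190,120,120,5))
E
```

```text
(no output)
```

View pics/c0.png

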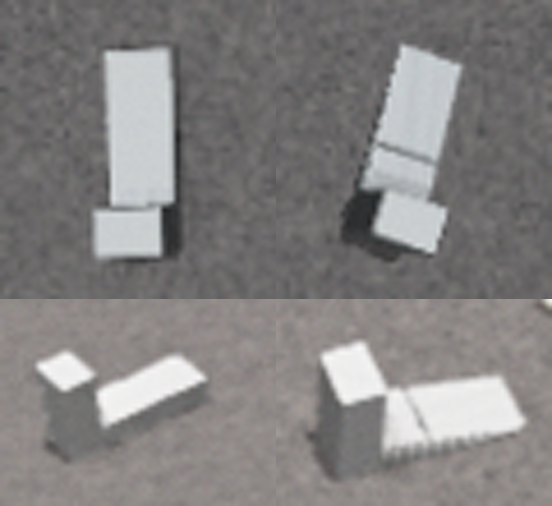

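View pics/c1.png

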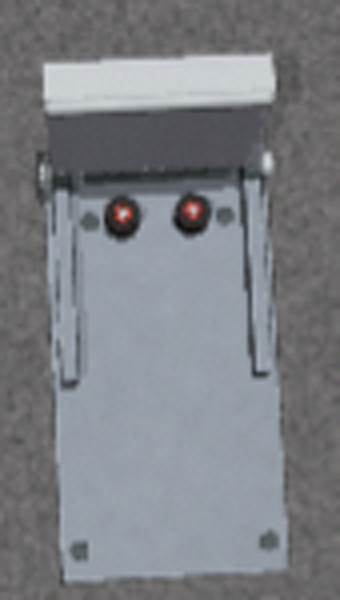

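View pics/c2.png

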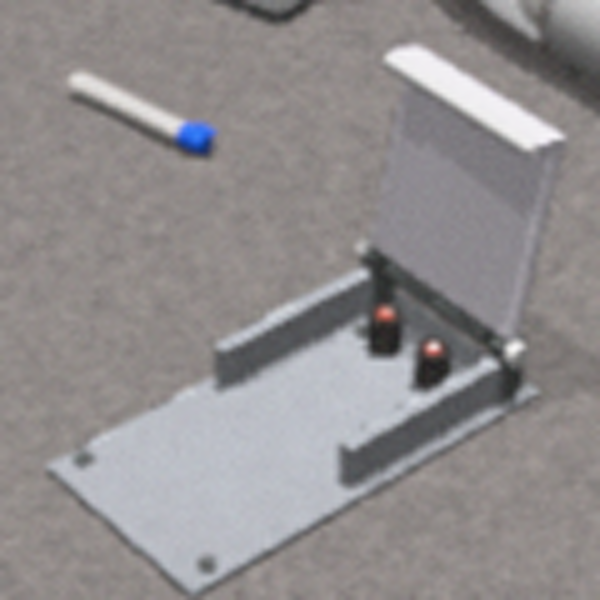

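```bash
python3 - <<'E'
from h import *
t=load('top0');s=load('scene0')
C=lambda p,o,k:np.array(p,float)/k+np.array(o)-0.5+0.5/k
fc=plane(t,C([[65,580],[288,568]],(290,180),4),.005); print('front L,R',fc)
fs=plane(s,C([[48,468],[195,594]],(240,190),5),.005); print('scene front',fs)
bk=plane(s,C([[540,392]],(240,190),5),.005); print('scene backR',bk)
sc=plane(t,C([[80,550],[269,540],[90,220],[225,215]],(290,180),4),.005); print('screws',sc)
rl=plane(t,C([[70,380],[262,373],[62,190],[250,180]],(290,180),4),.03); print('rails',rl)
w=lambda p:C(np.array(p)-[276,0],(440,275),4.6)
b=plane(t,w([[390,190],[447,208],[436,254],[376,232]]),.05);print('block',b,b.mean(0))
tp=plane(t,w([[402,46],[461,64]]),.003);print('tip',tp,tp.mean(0))
w2=lambda p:C(np.array(p)-[276,299],(320,335),4.6)
b2=plane(s,w2([[320,353],[364,341],[385,387],[337,404]]),.05);print('block s',b2,b2.mean(0))
lip=plane(t,C([[44,62],[273,52],[45,108],[272,100]],(290,180),4),.14);print('lip z.14',lip)
for l,hn in (('wedge',0),): pass
E
```

```text
front L,R [[ 0.46048149  0.07409318  0.005     ]
 [ 0.46770712 -0.03340355  0.005     ]]
scene front [[ 0.45991093  0.07278321  0.005     ]
 [ 0.46793454 -0.03541832  0.005     ]]
scene backR [[ 0.67642705 -0.02239766  0.005     ]]
screws [[ 0.47500862  0.0671054   0.005     ]
 [ 0.48107628 -0.02411298  0.005     ]
 [ 0.63636815  0.06496952  0.005     ]
 [ 0.63985939 -0.00147911  0.005     ]]
rails [[ 0.55512377  0.0727605   0.03      ]
 [ 0.55978503 -0.01849517  0.03      ]
 [ 0.64671695  0.0782828   0.03      ]
 [ 0.65297486 -0.01221507  0.03      ]]
block [[ 0.47955566 -0.22274996  0.05      ]
 [ 0.47228433 -0.24648223  0.05      ]
 [ 0.45365424 -0.24163357  0.05      ]
 [ 0.46255598 -0.21672766  0.05      ]] [ 0.46701255 -0.23189836  0.05      ]
tip [[ 0.54157812 -0.24192759  0.003     ]
 [ 0.53401867 -0.26782502  0.003     ]] [ 0.53779839 -0.25487631  0.003     ]
block s [[ 0.46320517 -0.21515349  0.05      ]
 [ 0.48180075 -0.22115915  0.05      ]
 [ 0.47302942 -0.24511824  0.05      ]
 [ 0.4519417  -0.24010943  0.05      ]] [ 0.46749426 -0.23038508  0.05      ]
lip z.14 [[ 0.68335412  0.0838393   0.14      ]
 [ 0.68934009 -0.0153518   0.14      ]
 [ 0.66298557  0.08297904  0.14      ]
 [ 0.66801818 -0.0149681   0.14      ]]
```

```bash
cat >> h.py <<'E'
def to(x,y,z,yaw=None):
    """world TCP target + yaw (world angle of tool y axis, mod pi) -> units. translations in current tool axes"""
    o=env.observe(); R=cv2.Rodrigues(o['tool_rot'])[0]
    d=R.T@(np.array([x,y,z])-o['ee_pos'])/.025
    a=np.arctan2(R[1,1],R[0,1]); print('t',round(o['time_s'],2),'pos',o['ee_pos'].round(4),'yangle',round(a,4),'tiltz',R[:,2].round(3),'F',o['force'].round(2),'w',round(o['width'],4))
    print('units xyz',d.round(2))
    if yaw is not None:
        e=(yaw-a+np.pi/2)%np.pi-np.pi/2; print('yaw units (world ccw %.3f):'%e, round(-e/.12,2))
E
python3 - <<'E'
from h import *
R=cv2.Rodrigues(env.observe()['tool_rot'])[0];print(R.round(3))
t=load('top0');s=load('scene0')
print('squeeze bottle',plane(t,[[363,152]],.078),plane(s,[[383,256]],.005))
# cabinet: front bottom edge (top view ~ (335,130)-(550,134)); top front edge 
print('cab bottom?',plane(t,[[335,130],[550,133]],0),'top',plane(t,[[336,55],[612,68]],.2),plane(t,[[336,55]],.25))
print('scene cab top-left-front',[plane(s,[[403,120]],z)[0].round(3) for z in(.15,.2,.25,.3)])
print('cab bottom-left-front',plane(s,[[391,235]],0))
psi=.068; o=np.array([.6136,.0295])
to(.72,.035,.25,psi+np.pi/2)
E
```

```text
[[-0.921  0.39  -0.   ]
 [ 0.39   0.921 -0.001]
 [-0.    -0.001 -1.   ]]
squeeze bottle [[ 0.78364939 -0.02932674  0.078     ]] [[ 0.77628827 -0.04021     0.005     ]]
cab bottom? [[ 0.85576228  0.02186475  0.        ]
 [ 0.86423113 -0.4362453   0.        ]] top [[ 0.91821202  0.02626569  0.2       ]
 [ 0.92172703 -0.47906896  0.2       ]] [[0.89121306 0.02756429 0.25      ]]
scene cab top-left-front [array([1.15 , 0.283, 0.15 ]), array([1.064, 0.205, 0.2  ]), array([0.977, 0.128, 0.25 ]), array([0.891, 0.051, 0.3  ])]
cab bottom-left-front [[0.85876326 0.0152363  0.        ]]
t 0.15 pos [0.2535 0.5981 0.2034] yangle 1.1699 tiltz [-0.    -0.001 -1.   ] F [-0.54 -0.7   0.3 ] w 0.0917
units xyz [-25.97 -13.46  -1.84]
yaw units (world ccw 0.469): -3.91
```

```bash
python3 -m crank '[{"delta_pos":[0,0,-0.5],"yaw":-0.98},{"delta_pos":[0,0,-0.5],"yaw":-0.98},{"delta_pos":[0,0,-0.5],"yaw":-0.98},{"delta_pos":[0,0,-0.5],"yaw":-0.97}]' -1 10
python3 - <<'E'
from h import *
to(.725,.035,.25,.068+np.pi/2)
E
```

```text
time_s: 0.48
ee_pos: [0.2535, 0.5982, 0.2542]
tool_rot: [0.116, -3.139, 0.001]
force: [-0.4, 0.3, -0.3]
width: 0.0674
t 0.48 pos [0.2535 0.5982 0.2542] yangle 1.645 tiltz [-0.    -0.001 -1.   ] F [-0.42  0.33 -0.26] w 0.0674
units xyz [-17.14 -23.86   0.18]
yaw units (world ccw -0.006): 0.05
```

```bash
python3 -m crank '[{"delta_pos":[-0.7,-1,0],"yaw":0},{"delta_pos":[-0.7,-1,0],"yaw":0},{"delta_pos":[-0.7,-1,0],"yaw":0},{"delta_pos":[-0.7,-1,0],"yaw":0},{"delta_pos":[-0.7,-1,0],"yaw":0},{"delta_pos":[-0.7,-1,0],"yaw":0},{"delta_pos":[-0.7,-1,0],"yaw":0},{"delta_pos":[-0.7,-1,0],"yaw":0},{"delta_pos":[-0.7,-1,0],"yaw":0},{"delta_pos":[-0.7,-1,0],"yaw":0},{"delta_pos":[-0.7,-1,0],"yaw":0},{"delta_pos":[-0.7,-1,0],"yaw":0},{"delta_pos":[-0.7,-1,0],"yaw":0},{"delta_pos":[-0.7,-1,0],"yaw":0},{"delta_pos":[-0.7,-1,0],"yaw":0},{"delta_pos":[-0.7,-1,0],"yaw":0},{"delta_pos":[-0.7,-1,0],"yaw":0},{"delta_pos":[-0.7,-1,0],"yaw":0}]'
python3 - <<'E'
from h import *
to(.725,.035,.25,.068+np.pi/2)
E
```

```text
time_s: 1.98
ee_pos: [0.5992, 0.1697, 0.2539]
tool_rot: [0.107, -3.139, 0.0]
force: [0.6, 1.0, -0.1]
width: 0.0005
t 1.98 pos [0.5992 0.1697 0.2539] yangle 1.6391 tiltz [-0. -0. -1.] F [ 0.57  0.95 -0.13] w 0.0005
units xyz [-4.65 -5.72  0.15]
yaw units (world ccw -0.000): 0.0
```

```bash
python3 -m crank '[{"delta_pos":[-0.8,-0.9,0],"yaw":0},{"delta_pos":[-0.8,-0.9,0],"yaw":0},{"delta_pos":[-0.8,-0.9,0],"yaw":0},{"delta_pos":[-0.8,-0.9,0],"yaw":0},{"delta_pos":[-0.8,-0.9,0],"yaw":0},{"delta_pos":[-0.4,-0.9,0],"yaw":0},{"delta_pos":[0,0,0],"yaw":0},{"delta_pos":[0,0,0],"yaw":0}]'
python3 - <<'E'
from h import *
to(.725,.035,.114,.068+np.pi/2)
shot('top','t1');shot('scene','s1')
E
```

```text
time_s: 2.65
ee_pos: [0.7176, 0.0417, 0.2531]
tool_rot: [0.102, -3.139, 0.001]
force: [0.3, 0.5, -0.2]
width: 0.0005
t 2.65 pos [0.7176 0.0417 0.2531] yangle 1.6359 tiltz [-0.001 -0.001 -1.   ] F [ 0.28  0.45 -0.17] w 0.0005
units xyz [-0.28 -0.28  5.56]
yaw units (world ccw 0.003): -0.02
```

View pics/s1.png

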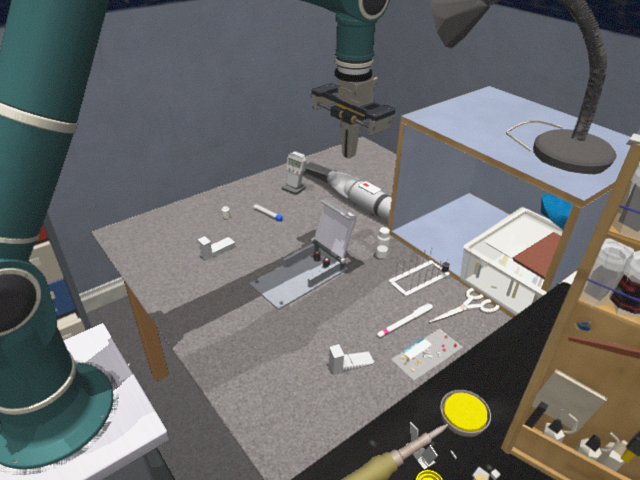

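View pics/t1.png

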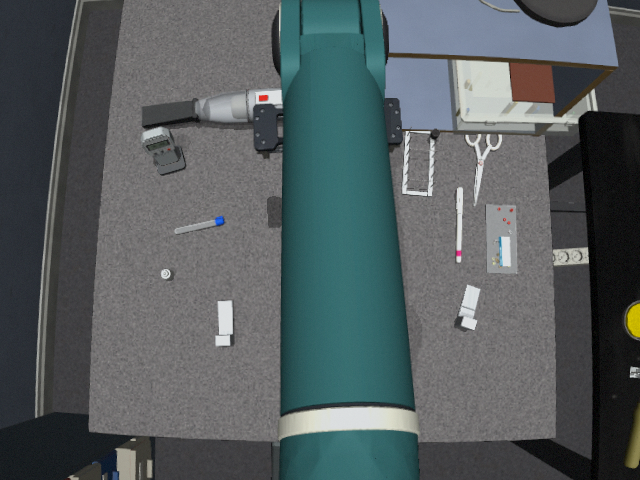

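```bash
python3 -m crank '[{"delta_pos":[-0.2,-0.2,0.2],"yaw":0},{"delta_pos":[-0.1,-0.1,0.8],"yaw":0},{"delta_pos":[0,0,0.9],"yaw":0},{"delta_pos":[0,0,0.9],"yaw":0},{"delta_pos":[0,0,0.9],"yaw":0},{"delta_pos":[0,0,0.9],"yaw":0},{"delta_pos":[0,0,0.9],"yaw":0},{"delta_pos":[0,0,0],"yaw":0},{"delta_pos":[0,0,0],"yaw":0}]'
python3 - <<'E'
from h import *
to(.72,.038,.114,.068+np.pi/2)
shot('scene','s2')
E
```

```text
time_s: 3.5
ee_pos: [0.7246, 0.0379, 0.1155]
tool_rot: [0.109, -3.137, -0.0]
force: [-0.5, -0.8, 0.3]
width: 0.0005
t 3.5 pos [0.7246 0.0379 0.1155] yangle 1.6405 tiltz [-0.003  0.    -1.   ] F [-0.52 -0.85  0.3 ] w 0.0005
units xyz [0.18 0.02 0.06]
yaw units (world ccw -0.002): 0.01
```

View pics/s2.png

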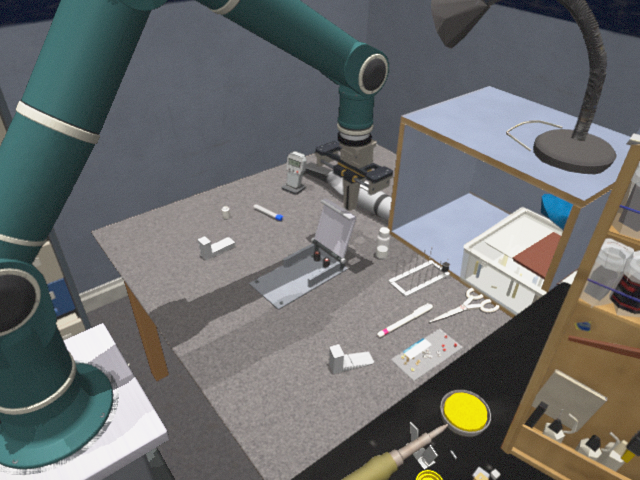

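```bash
python3 -m crank '[{"delta_pos":[0.2,0,0],"yaw":0},{"delta_pos":[0.2,0,0],"yaw":0},{"delta_pos":[0.2,0,0],"yaw":0},{"delta_pos":[0.2,0,0],"yaw":0},{"delta_pos":[0.2,0,0],"yaw":0},{"delta_pos":[0.2,0,0],"yaw":0},{"delta_pos":[0.1,0,0],"yaw":0},{"delta_pos":[0.1,0,0],"yaw":0},{"delta_pos":[0.1,0,0],"yaw":0},{"delta_pos":[0.1,0,0],"yaw":0}]'
python3 -m crank '[{"delta_pos":[0.1,0,0],"yaw":0},{"delta_pos":[0.1,0,0],"yaw":0},{"delta_pos":[0.1,0,0],"yaw":0},{"delta_pos":[0.1,0,0],"yaw":0},{"delta_pos":[0.1,0,0],"yaw":0}]'
python3 - <<'E'
from h import *
to(.654,.035,.114,.068+np.pi/2)
shot('scene','s3')
E
```

```text
time_s: 4.38
ee_pos: [0.6865, 0.0342, 0.1177]
tool_rot: [-0.107, 3.137, 0.0]
force: [4.1, -0.2, 3.3]
width: 0.0004
time_s: 4.8
ee_pos: [0.6723, 0.0332, 0.116]
tool_rot: [0.107, -3.138, 0.0]
force: [2.0, -0.3, 2.5]
width: 0.0006
t 4.8 pos [0.6723 0.0332 0.116 ] yangle 1.6391 tiltz [-0.002 -0.    -1.   ] F [ 1.95 -0.29  2.48] w 0.0006
units xyz [0.72 0.12 0.08]
yaw units (world ccw -0.000): 0.0
```

View pics/s3.png

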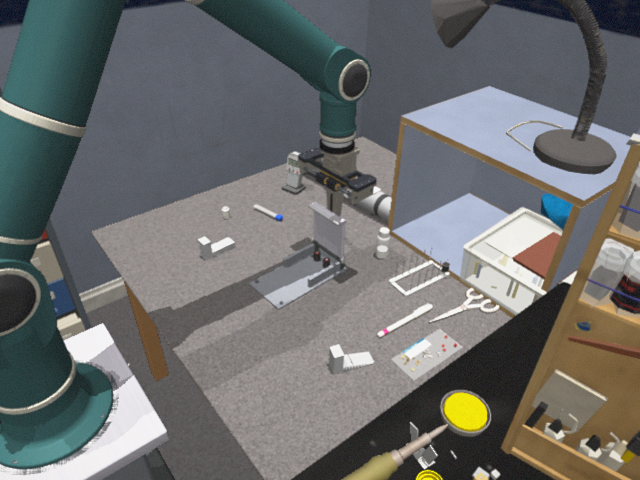

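```bash
python3 -m crank '[{"delta_pos":[0.1,0,0],"yaw":0},{"delta_pos":[0.1,0,0],"yaw":0},{"delta_pos":[0.1,0,0],"yaw":0},{"delta_pos":[0.1,0,0],"yaw":0},{"delta_pos":[0.1,0,0],"yaw":0},{"delta_pos":[0.1,0,0],"yaw":0},{"delta_pos":[0.1,0,0],"yaw":0},{"delta_pos":[0.1,0,0],"yaw":0},{"delta_pos":[0.1,0,0],"yaw":0},{"delta_pos":[0,0,0],"yaw":0},{"delta_pos":[0,0,0],"yaw":0}]'
python3 - <<'E'
from h import *
to(.654,.035,.114,.068+np.pi/2)
f=shot('scene','s4')
cv2.imwrite('pics/s4c.png',cv2.resize(f['img'][120:320,220:440],None,fx=2.7,fy=2.7))
E
```

```text
time_s: 5.77
ee_pos: [0.6498, 0.0317, 0.1166]
tool_rot: [0.107, -3.138, 0.0]
force: [-0.6, 0.3, 0.2]
width: 0.0001
t 5.77 pos [0.6498 0.0317 0.1166] yangle 1.6391 tiltz [-0.002 -0.    -1.   ] F [-0.56  0.3   0.19] w 0.0001
units xyz [-0.18  0.12  0.1 ]
yaw units (world ccw -0.000): 0.0
```

View pics/s4c.png

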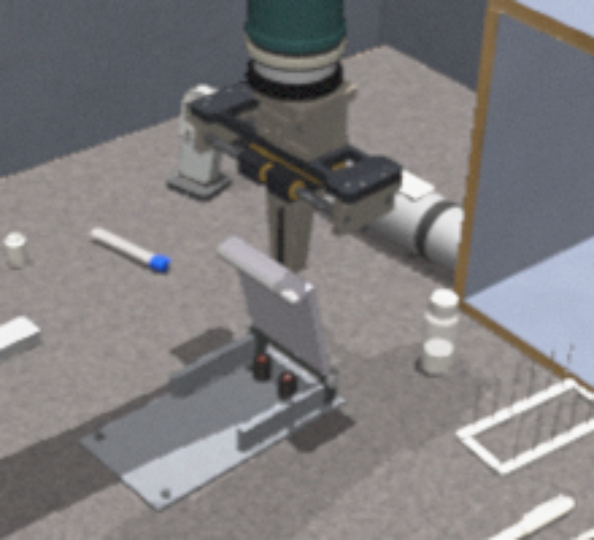

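```bash
python3 -m crank '[{"delta_pos":[-0.1,0,-0.5],"yaw":0},{"delta_pos":[0,0,-1],"yaw":0},{"delta_pos":[0,0,-1],"yaw":0},{"delta_pos":[0,0,-1],"yaw":0},{"delta_pos":[0,0,-1],"yaw":0},{"delta_pos":[0,0,-0.5],"yaw":0.8},{"delta_pos":[0,0,0],"yaw":0.8},{"delta_pos":[0,0,0],"yaw":0.8},{"delta_pos":[0,0,0],"yaw":0.75},{"delta_pos":[0,0,0],"yaw":0}]' 0.4
python3 - <<'E'
from h import *
to(.467,-.231,.15,1.26)
shot('scene','s5')
E
```

```text
time_s: 6.65
ee_pos: [0.6528, 0.032, 0.2416]
tool_rot: [-0.488, -3.103, 0.001]
force: [0.3, 0.6, -0.4]
width: 0.0638
t 6.65 pos [0.6528 0.032  0.2416] yangle 1.259 tiltz [-0.001 -0.    -1.   ] F [ 0.32  0.61 -0.4 ] w 0.0638
units xyz [  3.84 -12.29   3.67]
yaw units (world ccw 0.001): -0.01
```

View pics/s5.png

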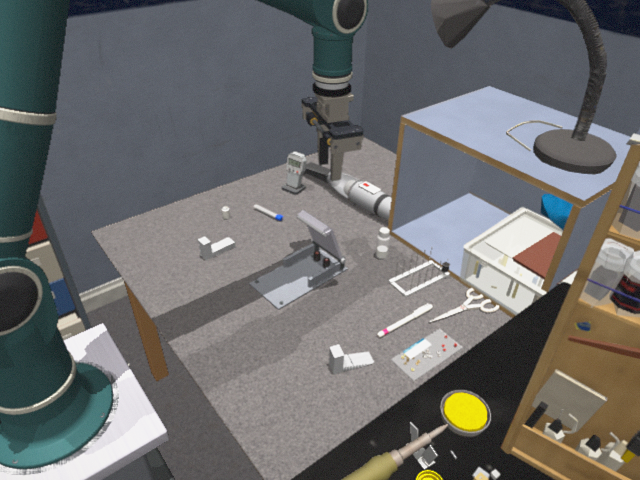

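```bash
python3 -m crank '[{"delta_pos":[0.3,-0.95,0],"yaw":0},{"delta_pos":[0.3,-0.95,0],"yaw":0},{"delta_pos":[0.3,-0.95,0],"yaw":0},{"delta_pos":[0.3,-0.95,0],"yaw":0},{"delta_pos":[0.3,-0.95,0],"yaw":0},{"delta_pos":[0.3,-0.95,0],"yaw":0},{"delta_pos":[0.3,-0.95,0.2],"yaw":0},{"delta_pos":[0.3,-0.95,0.5],"yaw":0},{"delta_pos":[0.3,-0.95,0.6],"yaw":0},{"delta_pos":[0.3,-0.95,0.6],"yaw":0},{"delta_pos":[0.3,-0.95,0.6],"yaw":0},{"delta_pos":[0.3,-0.95,0.6],"yaw":0},{"delta_pos":[0.24,-0.9,0.6],"yaw":0},{"delta_pos":[0,0,0],"yaw":0},{"delta_pos":[0,0,0],"yaw":0},{"delta_pos":[0,0,0],"yaw":0}]'
python3 - <<'E'
from h import *
to(.467,-.231,.15,1.26)
shot('scene','s6');shot('wrist','w6');shot('top','t6')
E
```

```text
time_s: 8.03
ee_pos: [0.4688, -0.2312, 0.1495]
tool_rot: [0.481, 3.104, 0.001]
force: [-1.1, -0.3, -0.4]
width: 0.064
t 8.03 pos [ 0.4688 -0.2312  0.1495] yangle 1.263 tiltz [ 0.001  0.    -1.   ] F [-1.11 -0.25 -0.45] w 0.064
units xyz [ 0.07 -0.02 -0.02]
yaw units (world ccw -0.003): 0.03
```

View pics/s6.png

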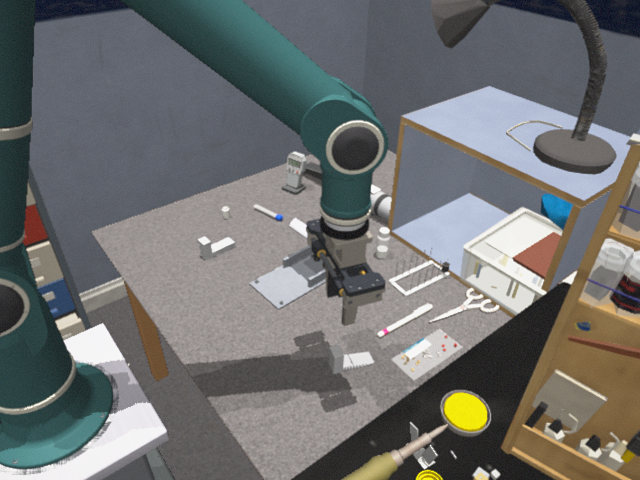

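View pics/w6.png

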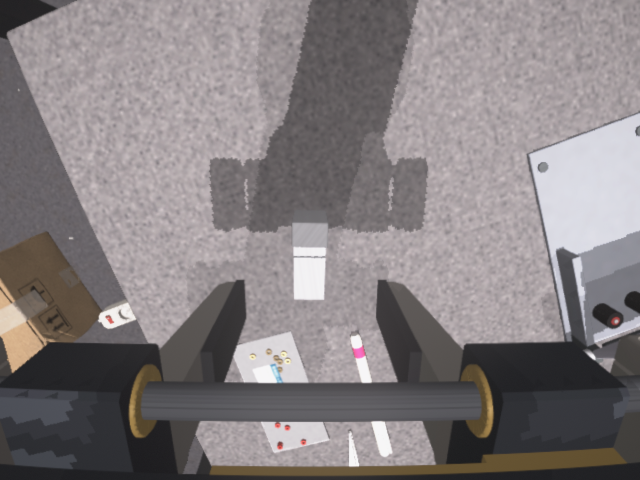

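View pics/t6.png

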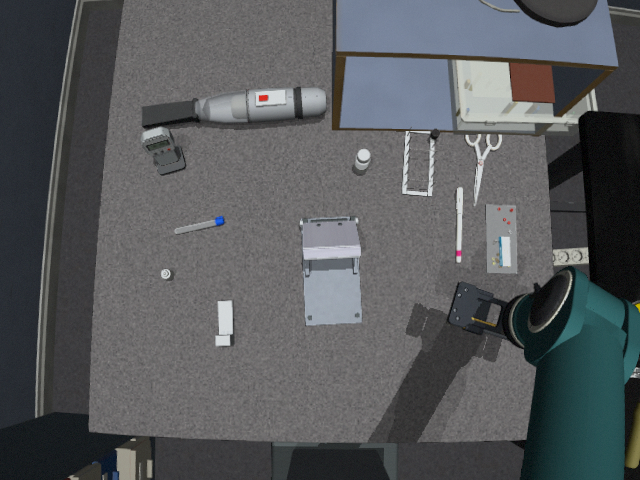

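```bash
python3 - <<'E'
from h import *
w=load('w6')
cv2.imwrite('pics/w6c.png',cv2.resize(w['img'][205:315,270:350],None,fx=5,fy=5))
p=plane(w,[[293,222],[327,222],[327,247],[293,247]],.05);print(p,p.mean(0),[np.linalg.norm(p[i]-p[i-1]) for i in range(4)])
q=plane(w,[[295,299],[324,299]],.003);print(q,q.mean(0), q.mean(0)-p.mean(0))
E
```

```text
[[ 0.45410927 -0.24099209  0.05      ]
 [ 0.46193064 -0.21637855  0.05      ]
 [ 0.48092338 -0.22216431  0.05      ]
 [ 0.47295302 -0.24724502  0.05      ]] [ 0.46747908 -0.23169499  0.05      ] [np.float64(0.019854126369922738), np.float64(0.025826347794348496), np.float64(0.019854456393785684), np.float64(0.026316693057892356)]
[[ 0.53515022 -0.2681255   0.003     ]
 [ 0.54342869 -0.24207658  0.003     ]] [ 0.53928945 -0.25510104  0.003     ] [ 0.07181038 -0.02340605 -0.047     ]
```

View pics/w6c.png

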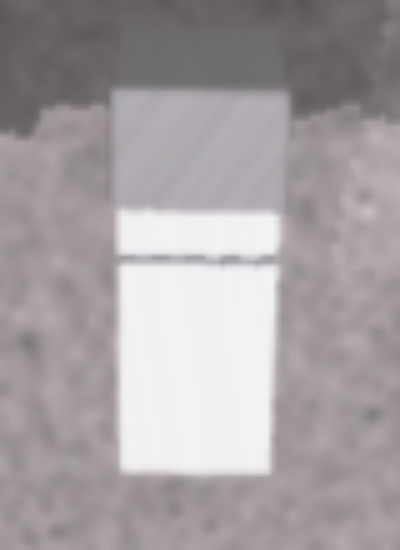

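```bash
python3 -m crank '[{"delta_pos":[0.05,0,0.6],"yaw":0},{"delta_pos":[0,0,0.8],"yaw":0},{"delta_pos":[0,0,0.8],"yaw":0},{"delta_pos":[0,0,0.8],"yaw":0},{"delta_pos":[0,0,0.8],"yaw":0},{"delta_pos":[0,0,0.8],"yaw":0},{"delta_pos":[0,0,0.4],"yaw":0},{"delta_pos":[0,0,0],"yaw":0},{"delta_pos":[0,0,0],"yaw":0}]'
python3 - <<'E'
from h import *
to(.4675,-.2317,.025,1.26)
E
```

```text
time_s: 8.93
ee_pos: [0.4673, -0.231, 0.0243]
tool_rot: [-0.483, -3.104, -0.0]
force: [0.5, 0.0, -0.4]
width: 0.0644
t 8.93 pos [ 0.4673 -0.231   0.0243] yangle 1.262 tiltz [-0.  0. -1.] F [ 0.52  0.04 -0.39] w 0.0644
units xyz [-0.02 -0.02 -0.03]
yaw units (world ccw -0.002): 0.02
```

```bash
python3 -m crank '[{"delta_pos":[0,0,0],"yaw":0},{"delta_pos":[0,0,0],"yaw":0},{"delta_pos":[0,0,0],"yaw":0},{"delta_pos":[0,0,0],"yaw":0},{"delta_pos":[0,0,0],"yaw":0},{"delta_pos":[0,0,0],"yaw":0},{"delta_pos":[0,0,0],"yaw":0},{"delta_pos":[0,0,0],"yaw":0}]' -1 40
python3 -m crank '[{"delta_pos":[0,0,-0.5],"yaw":0},{"delta_pos":[0,0,-0.7],"yaw":0},{"delta_pos":[0,0,-0.7],"yaw":0},{"delta_pos":[0,0,-0.6],"yaw":0},{"delta_pos":[0,0,0],"yaw":0},{"delta_pos":[0,0,0],"yaw":0}]'
python3 - <<'E'
from h import *
to(.47,-.06,.11,1.639)
shot('scene','s7');shot('wrist','w7');shot('top','t7')
E
```

```text
time_s: 9.6
ee_pos: [0.4671, -0.2313, 0.0244]
tool_rot: [0.484, 3.104, 0.0]
force: [-0.3, 0.1, 3.6]
width: 0.0275
time_s: 10.1
ee_pos: [0.467, -0.2312, 0.0866]
tool_rot: [0.484, 3.103, 0.0]
force: [0.5, -0.1, -2.5]
width: 0.0276
t 10.1 pos [ 0.467  -0.2312  0.0866] yangle 1.2613 tiltz [ 0.001 -0.    -1.   ] F [ 0.47 -0.09 -2.46] w 0.0276
units xyz [ 1.97  6.56 -0.94]
yaw units (world ccw 0.378): -3.15
```

View pics/s7.png

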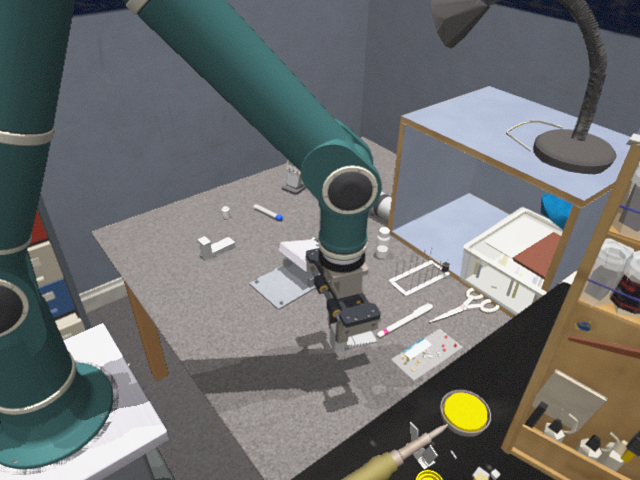

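View pics/w7.png

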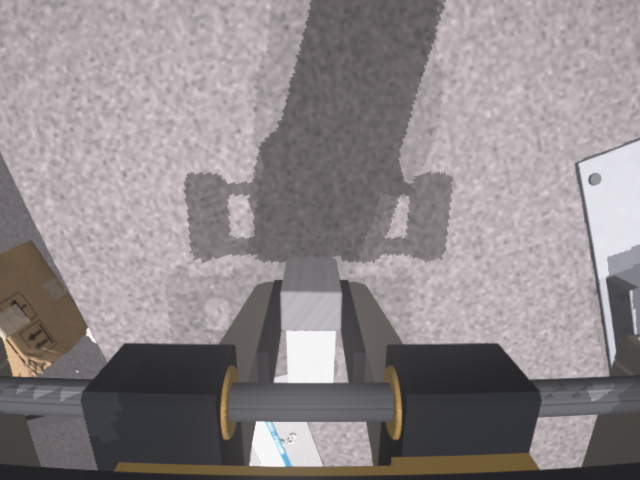

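View pics/t7.png

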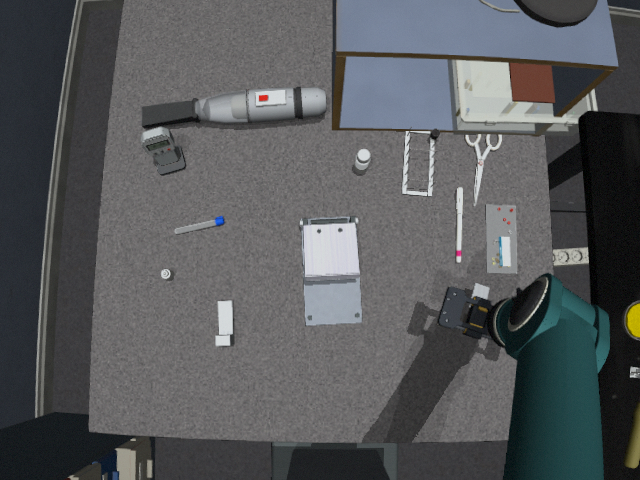

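```bash
python3 -m crank '[{"delta_pos":[0,0,-0.4],"yaw":-0.8},{"delta_pos":[0,0,0],"yaw":-0.8},{"delta_pos":[0,0,0],"yaw":-0.8},{"delta_pos":[0,0,0],"yaw":-0.75},{"delta_pos":[0,0,0],"yaw":0},{"delta_pos":[0,0,0],"yaw":0}]'
python3 - <<'E'
from h import *
to(.454,.0186,.095,1.639)
f=shot('top','t8')
cv2.imwrite('pics/t8c.png',cv2.resize(f['img'][180:330,280:380],None,fx=4,fy=4,interpolation=cv2.INTER_CUBIC))
E
```

```text
time_s: 10.75
ee_pos: [0.4662, -0.2312, 0.0957]
tool_rot: [0.103, -3.138, -0.001]
force: [0.8, -0.6, -3.0]
width: 0.0272
t 10.75 pos [ 0.4662 -0.2312  0.0957] yangle 1.6363 tiltz [-0.002  0.001 -1.   ] F [ 0.8  -0.61 -2.99] w 0.0272
units xyz [-0.17 10.    0.03]
yaw units (world ccw 0.003): -0.02
```

View pics/t8c.png

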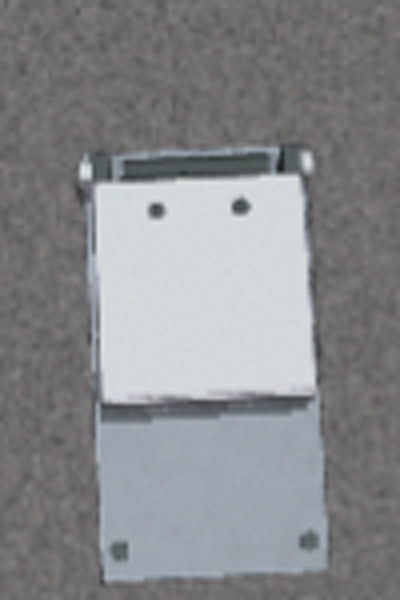

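```bash
python3 - <<'E'
from h import *
t=load('t8');C=lambda p:np.array(p,float)/4+[280,180]-.375
psi=.068;R=np.array([[np.cos(psi),-np.sin(psi)],[np.sin(psi),np.cos(psi)]]);o=np.array([.6136,.0295])
def fx(p,z): return ((plane(t,C(p),z)[:,:2]-o)@R*1000).round(1)
print('cover top front',fx([[103,402],[315,393]],.038),'back',fx([[97,183],[302,176]],.038))
print('plate front',fx([[105,581],[327,569]],.005))
print('hinge',fx([[85,170],[307,161]],.034))
E
python3 -m crank '[{"delta_pos":[0,0.5,0],"yaw":0},{"delta_pos":[0,0.9,0],"yaw":0},{"delta_pos":[0,0.9,0],"yaw":0},{"delta_pos":[0,0.9,0],"yaw":0},{"delta_pos":[0,0.9,0],"yaw":0},{"delta_pos":[0,0.9,0],"yaw":0},{"delta_pos":[0,0.9,0],"yaw":0},{"delta_pos":[0,0.9,0],"yaw":0},{"delta_pos":[0,0.9,0],"yaw":0},{"delta_pos":[0,0.9,0],"yaw":0},{"delta_pos":[0,0.9,0],"yaw":0},{"delta_pos":[-0.1,0.5,0],"yaw":0},{"delta_pos":[0,0,0],"yaw":0},{"delta_pos":[0,0,0],"yaw":0},{"delta_pos":[0,0,0],"yaw":0}]'
python3 - <<'E'
from h import *
to(.454,.0186,.06,1.639)
shot('scene','s9'); shot('wrist','w9'); shot('top','t9')
E
```

```text
cover top front [[-66.3  50.8]
 [-67.4 -49.2]] back [[ 38.4  48.5]
 [ 36.7 -49.6]]
plate front [[-150.2   54.9]
 [-150.3  -52.3]]
hinge [[ 45.8  54. ]
 [ 44.6 -52.8]]
time_s: 12.05
ee_pos: [0.452, 0.0178, 0.0965]
tool_rot: [0.106, -3.14, 0.001]
force: [-0.2, -0.7, -2.5]
width: 0.0275
t 12.05 pos [0.452  0.0178 0.0965] yangle 1.6382 tiltz [-0. -0. -1.] F [-0.2  -0.68 -2.48] w 0.0275
units xyz [-0.08  0.03  1.46]
yaw units (world ccw 0.001): -0.01
```

View pics/s9.png

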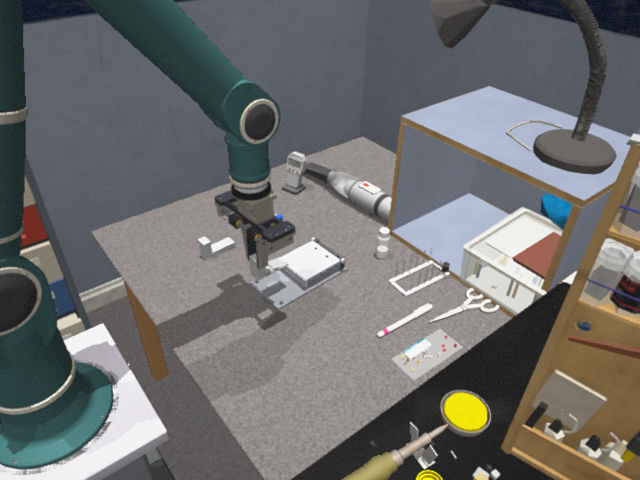

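View pics/w9.png

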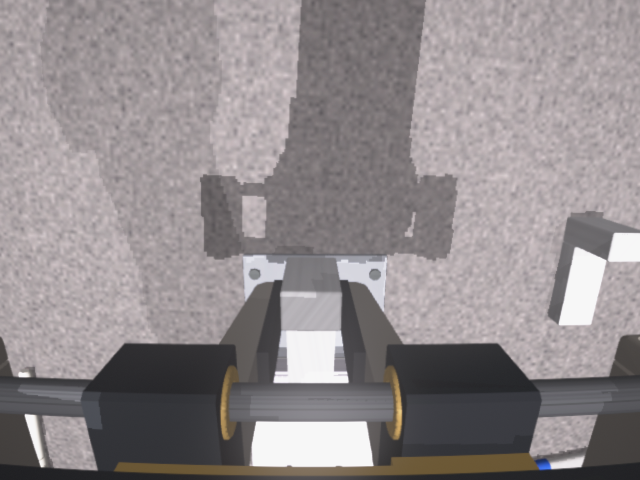

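View pics/t9.png

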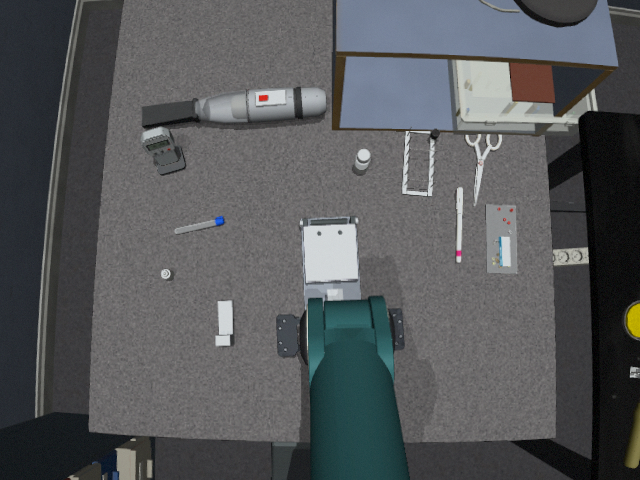

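```bash
python3 -m crank '[{"delta_pos":[-0.2,0,0.4],"yaw":0},{"delta_pos":[-0.25,0.06,0.5],"yaw":0},{"delta_pos":[0,0,0.6],"yaw":0},{"delta_pos":[0,0,0.5],"yaw":0},{"delta_pos":[0,0,0.4],"yaw":0},{"delta_pos":[0,0,0.1],"yaw":0},{"delta_pos":[0,0,0],"yaw":0},{"delta_pos":[0,0,0],"yaw":0}]'
python3 - <<'E'
from h import *
to(.464,.0202,.0294,1.635)
f=shot('scene','s10')
cv2.imwrite('pics/s10c.png',cv2.resize(f['img'][220:320,230:360],None,fx=5,fy=5,interpolation=cv2.INTER_CUBIC))
E
```

```text
time_s: 12.87
ee_pos: [0.4637, 0.0203, 0.0344]
tool_rot: [-0.106, 3.139, -0.0]
force: [-0.3, 0.2, -3.5]
width: 0.0274
t 12.87 pos [0.4637 0.0203 0.0344] yangle 1.6385 tiltz [ 0. -0. -1.] F [-0.34  0.19 -3.48] w 0.0274
units xyz [-0.01 -0.    0.2 ]
yaw units (world ccw -0.003): 0.03
```

View pics/s10c.png

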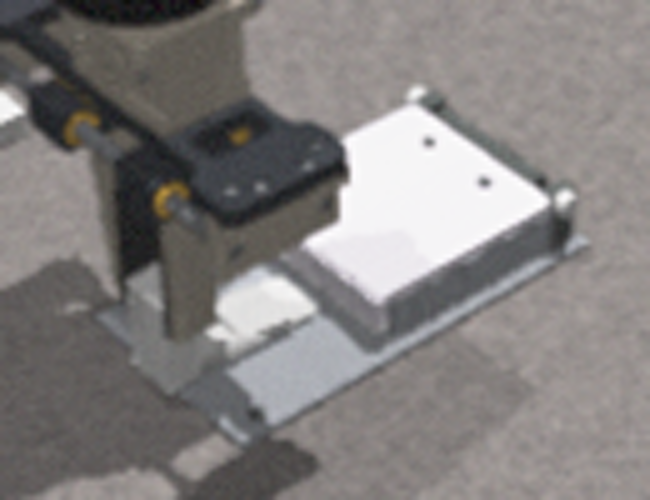

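```bash
python3 -m crank '[{"delta_pos":[0,0,0.08],"yaw":0},{"delta_pos":[0,0,0.06],"yaw":0},{"delta_pos":[0,0,0],"yaw":0},{"delta_pos":[0,0,0],"yaw":0}]'; for i in 1 ; do python3 -m crank '[{"delta_pos":[0,0,0.04],"yaw":0},{"delta_pos":[0,0,0],"yaw":0},{"delta_pos":[0,0,0],"yaw":0}]';done;  python3 -m crank '[{"delta_pos":[0,0,0.03],"yaw":0},{"delta_pos":[0,0,0],"yaw":0},{"delta_pos":[0,0,0],"yaw":0}]'
```

```text
time_s: 13.25
ee_pos: [0.4635, 0.0206, 0.0307]
tool_rot: [-0.107, 3.139, 0.0]
force: [-0.3, 0.2, -1.6]
width: 0.0276
time_s: 13.5
ee_pos: [0.4635, 0.0205, 0.0296]
tool_rot: [0.107, -3.14, 0.0]
force: [0.9, 0.5, -1.8]
width: 0.0279
time_s: 13.75
ee_pos: [0.4635, 0.0206, 0.0294]
tool_rot: [-0.107, 3.14, 0.0]
force: [-2.5, 0.9, 5.7]
width: 0.0278
```

```bash
python3 -m crank '[{"delta_pos":[-0.2,0,0],"yaw":0.03},{"delta_pos":[-0.2,0,0],"yaw":0},{"delta_pos":[-0.2,0,0],"yaw":0},{"delta_pos":[-0.2,0,0],"yaw":0},{"delta_pos":[-0.2,0,0],"yaw":0},{"delta_pos":[-0.2,0,0],"yaw":0},{"delta_pos":[0,0,0],"yaw":0},{"delta_pos":[0,0,0],"yaw":0}]'
python3 - <<'E'
from h import *
to(.5188,.0237,.0294,1.635)
f=shot('scene','s11')
cv2.imwrite('pics/s11c.png',cv2.resize(f['img'][220:320,230:360],None,fx=5,fy=5,interpolation=cv2.INTER_CUBIC))
f=shot('top','t11')
cv2.imwrite('pics/t11c.png',cv2.resize(f['img'][200:330,270:400],None,fx=4.5,fy=4.5,interpolation=cv2.INTER_CUBIC))
E
```

```text
time_s: 14.42
ee_pos: [0.4928, 0.0226, 0.0294]
tool_rot: [0.102, -3.138, -0.0]
force: [-4.4, 0.6, 7.5]
width: 0.0278
t 14.42 pos [0.4928 0.0226 0.0294] yangle 1.6356 tiltz [-0.001  0.    -1.   ] F [-4.44  0.59  7.52] w 0.0278
units xyz [-1.04 -0.02 -0.  ]
yaw units (world ccw -0.001): 0.0
```

View pics/s11c.png

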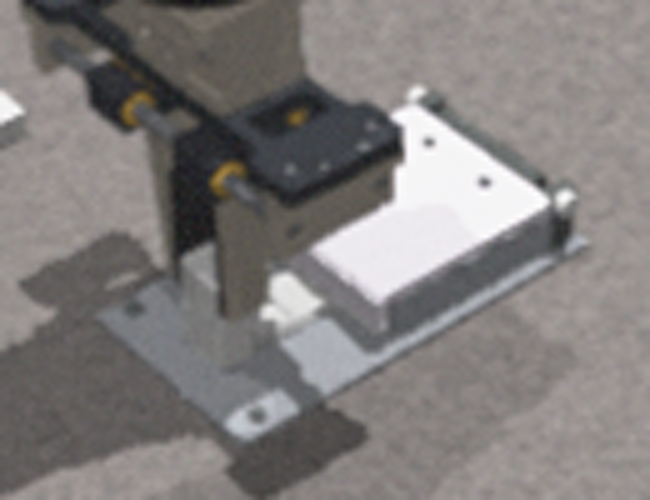

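View pics/t11c.png

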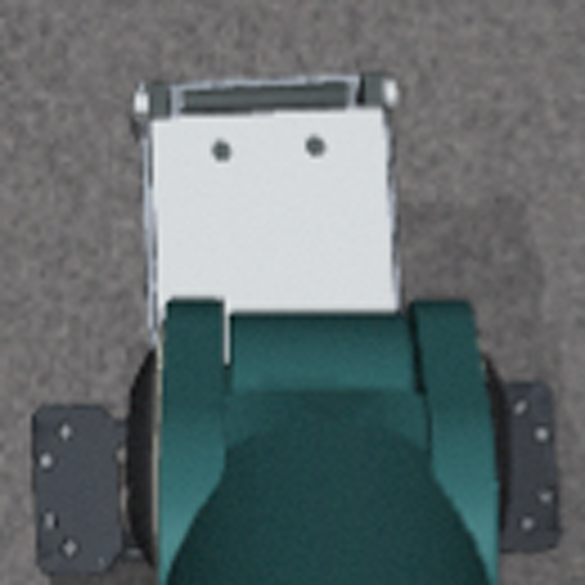

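```bash
python3 -m crank '[{"delta_pos":[-0.1,0,0],"yaw":0},{"delta_pos":[-0.1,0,0],"yaw":0},{"delta_pos":[0,0,0],"yaw":0},{"delta_pos":[0,0,0],"yaw":0}]'
python3 -m crank '[{"delta_pos":[-0.1,0,0],"yaw":0},{"delta_pos":[-0.1,0,0],"yaw":0},{"delta_pos":[0,0,0],"yaw":0},{"delta_pos":[0,0,0],"yaw":0}]'
python3 -m crank '[{"delta_pos":[-0.1,0,0],"yaw":0},{"delta_pos":[-0.1,0,0],"yaw":0},{"delta_pos":[0,0,0],"yaw":0},{"delta_pos":[0,0,0],"yaw":0}]'
python3 - <<'E'
from h import *
to(.5188,.0237,.0294,1.635)
for n,k in(('scene','s12'),('wrist','w12'),('top','t12')): f=shot(n,k)
f=load('s12')
cv2.imwrite('pics/s12c.png',cv2.resize(f['img'][220:320,230:360],None,fx=5,fy=5,interpolation=cv2.INTER_CUBIC))
E
```

```text
time_s: 14.85
ee_pos: [0.4965, 0.0228, 0.0294]
tool_rot: [0.101, -3.136, -0.0]
force: [-6.6, -0.4, 10.4]
width: 0.0277
time_s: 15.18
ee_pos: [0.498, 0.023, 0.0294]
tool_rot: [0.101, -3.129, -0.001]
force: [-15.2, 0.8, 21.7]
width: 0.0275
time_s: 15.52
ee_pos: [0.4985, 0.0231, 0.0291]
tool_rot: [0.1, -3.12, -0.001]
force: [-25.7, -0.1, 31.6]
width: 0.0275
t 15.52 pos [0.4985 0.0231 0.0291] yangle 1.6352 tiltz [-0.02 -0.   -1.  ] F [-25.7   -0.07  31.57] w 0.0275
units xyz [-0.81 -0.03 -0.03]
yaw units (world ccw -0.000): 0.0
```

View pics/s12c.png

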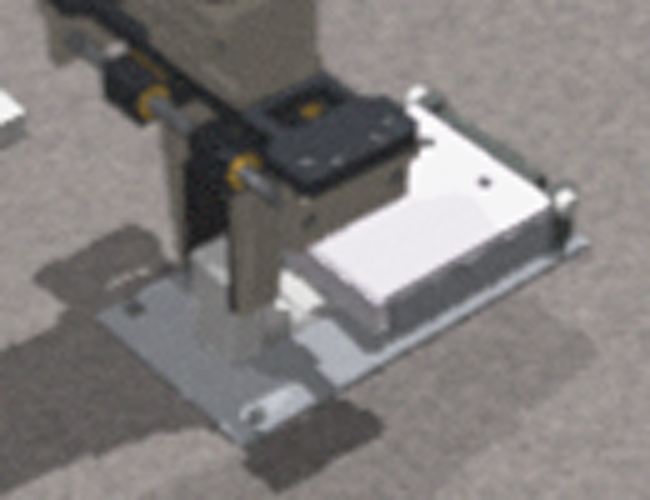

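View pics/w12.png

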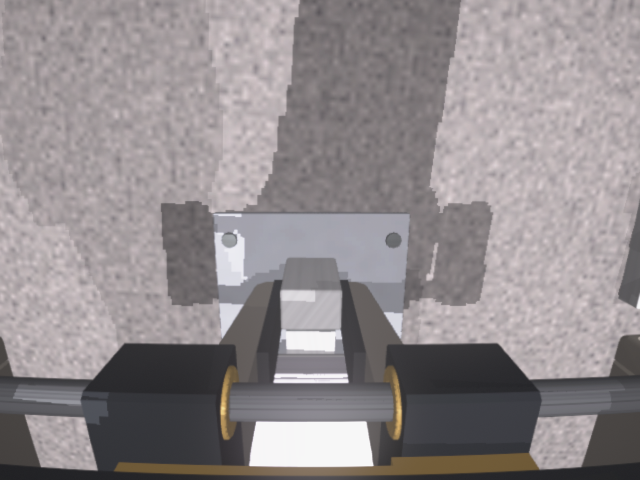

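```bash
python3 -m crank '[{"delta_pos":[0.05,0,-0.03],"yaw":0},{"delta_pos":[0,0,0],"yaw":0},{"delta_pos":[0,0,0],"yaw":0},{"delta_pos":[0,0,0],"yaw":0}]'
python3 -m crank '[{"delta_pos":[0.05,0,-0.02],"yaw":0},{"delta_pos":[0,0,0],"yaw":0},{"delta_pos":[0,0,0],"yaw":0},{"delta_pos":[0,0,0],"yaw":0}]'
python3 - <<'E'
from h import *
to(.5188,.0237,.0294,1.635)
E
```

```text
time_s: 16.0
ee_pos: [0.5002, 0.023, 0.0292]
tool_rot: [0.101, -3.126, -0.0]
force: [-16.0, -0.6, 15.2]
width: 0.0277
time_s: 16.33
ee_pos: [0.5005, 0.023, 0.0292]
tool_rot: [0.102, -3.129, 0.0]
force: [-10.2, -0.3, 5.8]
width: 0.0278
t 16.33 pos [0.5005 0.023  0.0292] yangle 1.6357 tiltz [-0.011 -0.    -1.   ] F [-10.21  -0.35   5.77] w 0.0278
units xyz [-0.73 -0.02 -0.01]
yaw units (world ccw -0.001): 0.01
```

```bash
python3 -m crank '[{"delta_pos":[-0.1,0,-0.02],"yaw":0},{"delta_pos":[0,0,0],"yaw":0},{"delta_pos":[0,0,0],"yaw":0},{"delta_pos":[0,0,0],"yaw":0}]'
python3 -m crank '[{"delta_pos":[-0.1,0,-0.01],"yaw":0},{"delta_pos":[0,0,0],"yaw":0},{"delta_pos":[0,0,0],"yaw":0},{"delta_pos":[0,0,0],"yaw":0}]'
python3 - <<'E'
from h import *
to(.5188,.0237,.0294,1.635)
E
```

```text
time_s: 16.67
ee_pos: [0.5038, 0.0232, 0.0293]
tool_rot: [0.101, -3.131, 0.0]
force: [-7.1, 0.4, -0.5]
width: 0.0275
time_s: 17.0
ee_pos: [0.5065, 0.0234, 0.0294]
tool_rot: [0.101, -3.131, 0.0]
force: [-5.5, -0.3, -2.5]
width: 0.0275
t 17.0 pos [0.5065 0.0234 0.0294] yangle 1.6356 tiltz [-0.009 -0.001 -1.   ] F [-5.45 -0.27 -2.52] w 0.0275
units xyz [-0.49 -0.02 -0.  ]
yaw units (world ccw -0.001): 0.0
```

```bash
python3 -m crank '[{"delta_pos":[-0.1,0,0],"yaw":0},{"delta_pos":[-0.1,0,0],"yaw":0},{"delta_pos":[-0.1,0,0],"yaw":0},{"delta_pos":[0,0,0],"yaw":0},{"delta_pos":[0,0,0],"yaw":0},{"delta_pos":[0,0,0],"yaw":0}]'
python3 - <<'E'
from h import *
to(.5188,.0237,.0294,1.635)
for n,k in(('scene','s13'),('wrist','w13'),('top','t13')): f=shot(n,k)
f=load('s13')
cv2.imwrite('pics/s13c.png',cv2.resize(f['img'][225:300,265:350],None,fx=8,fy=8,interpolation=cv2.INTER_CUBIC))
f=load('w13')
cv2.imwrite('pics/w13c.png',cv2.resize(f['img'][240:400,220:420],None,fx=3.5,fy=3.5,interpolation=cv2.INTER_CUBIC))
E
```

```text
time_s: 17.5
ee_pos: [0.5142, 0.0239, 0.0294]
tool_rot: [0.101, -3.132, 0.0]
force: [-5.2, -0.4, -2.4]
width: 0.028
t 17.5 pos [0.5142 0.0239 0.0294] yangle 1.6356 tiltz [-0.008 -0.001 -1.   ] F [-5.21 -0.4  -2.44] w 0.028
units xyz [-0.18 -0.02 -0.  ]
yaw units (world ccw -0.001): 0.0
```

View pics/s13c.png

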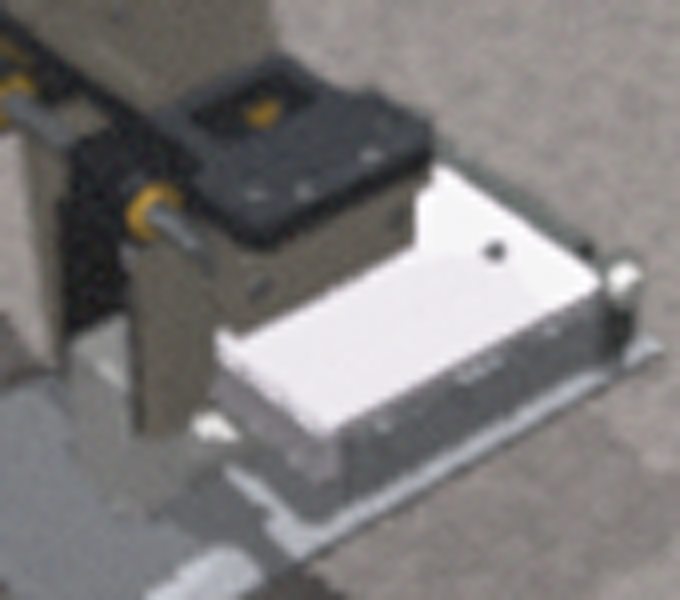

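View pics/w13c.png

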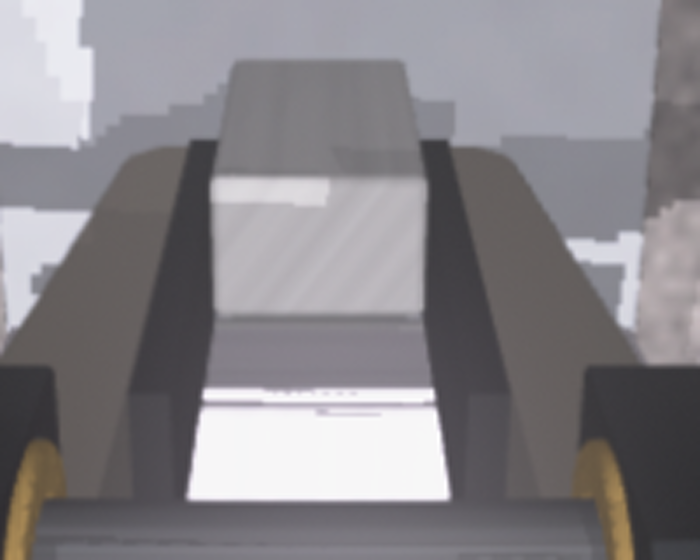

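```bash
python3 -m crank '[{"delta_pos":[-0.1,0,0],"yaw":0},{"delta_pos":[-0.08,0,0],"yaw":0},{"delta_pos":[0,0,0],"yaw":0},{"delta_pos":[0,0,0],"yaw":0},{"delta_pos":[0,0,0],"yaw":0}]'
cat > lift.py <<'E'
from h import *
import sys
k=sys.argv[1]
psi=.064;o=np.array([.6136,.0301])
def W(x,y,z): return [o[0]+x*np.cos(psi)-y*np.sin(psi),o[1]+x*np.sin(psi)+y*np.cos(psi),z]
a=load('s11');b=load(k)
# right front end face of the cover: patch around its projected location
c=proj(a,[W(-.069,-.05,.038),W(-.04,-.05,.034),W(-.065,-.05,.017)]);print('expected px',c.round(1))
u,v=c.mean(0).astype(int)
A=cv2.cvtColor(a['img'],6).astype(np.float32);B=cv2.cvtColor(b['img'],6).astype(np.float32)
up=proj(a,[W(-.065,-.05,.034),W(-.065,-.05,.038)]);print('px for 4mm',(up[1]-up[0]).round(2))
# vertical edge location of the top edge (white -> grey) per column, subpixel
for x in range(308,322,2):
    r=[]
    for I in (A,B):
        col=cv2.GaussianBlur(I,(3,3),0)[262:288,x]; g=np.diff(col); j=int(np.argmin(g))
        w=-g[max(0,j-1):j+2]; r.append(262+.5+max(0,j-1)+ (np.arange(len(w))*w).sum()/w.sum())
    print(x,np.round(r,2),round(r[0]-r[1],2))
E
python3 - <<'E'
from h import *
to(.5188,.0237,.0294,1.635)
for n,k in(('scene','s14'),('wrist','w14'),('top','t14')): f=shot(n,k)
f=load('s14')
cv2.imwrite('pics/s14c.png',cv2.resize(f['img'][225:300,265:350],None,fx=8,fy=8,interpolation=cv2.INTER_CUBIC))
f=load('w14')
cv2.imwrite('pics/w14c.png',cv2.resize(f['img'][280:380,260:370],None,fx=7,fy=6,interpolation=cv2.INTER_CUBIC))
E
python3 lift.py s14; python3 lift.py s13
```

```text
time_s: 18.07
ee_pos: [0.5188, 0.0241, 0.0294]
tool_rot: [0.102, -3.132, 0.0]
force: [-5.6, -0.5, -4.1]
width: 0.0277
t 18.07 pos [0.5188 0.0241 0.0294] yangle 1.6356 tiltz [-0.008 -0.001 -1.   ] F [-5.59 -0.54 -4.05] w 0.0277
units xyz [ 0.   -0.02 -0.  ]
yaw units (world ccw -0.001): 0.01
expected px [[305.  279.6]
 [314.8 275.4]
 [306.4 285.8]]
px for 4mm [-0.   -1.34]
308 [278.47 277.33] 1.14
310 [277.4  275.71] 1.69
312 [275.72 274.65] 1.07
314 [274.72 273.65] 1.06
316 [273.64 272.6 ] 1.04
318 [272.57 271.57] 1.0
320 [271.57 270.56] 1.0
expected px [[305.  279.6]
 [314.8 275.4]
 [306.4 285.8]]
px for 4mm [-0.   -1.34]
308 [278.47 277.41] 1.06
310 [277.4  276.37] 1.03
312 [275.72 274.73] 0.98
314 [274.72 274.31] 0.41
316 [273.64 273.32] 0.32
318 [272.57 271.71] 0.85
320 [271.57 270.68] 0.89
```

View pics/s14c.png

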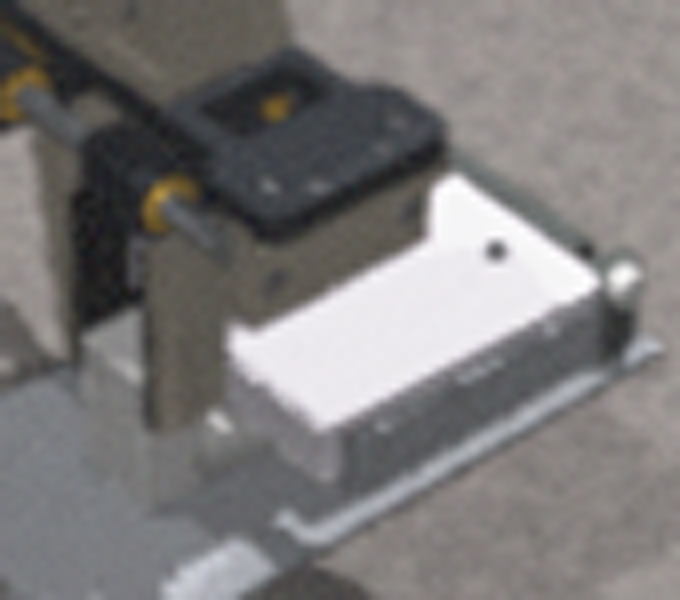

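View pics/w14c.png

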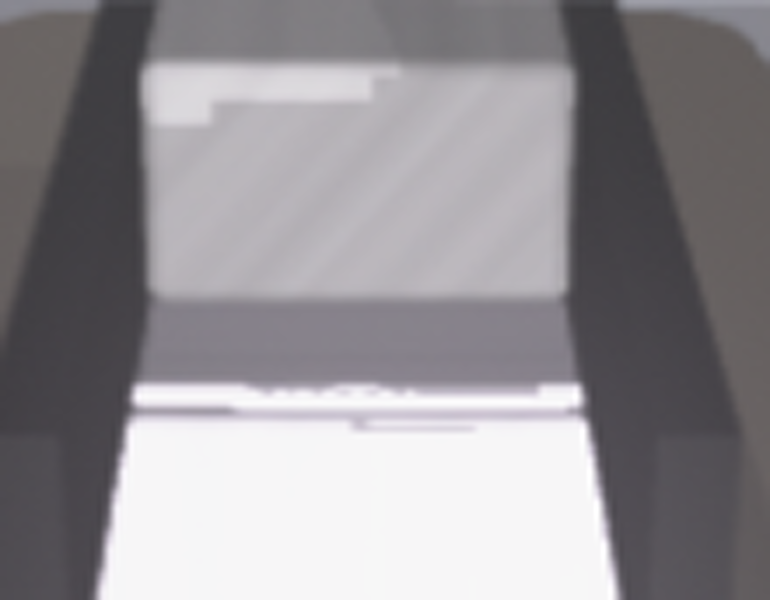

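```bash
python3 - <<'E'
from h import *
psi=.064;o=np.array([.6136,.0301])
def W(x,y,z): return [o[0]+x*np.cos(psi)-y*np.sin(psi),o[1]+x*np.sin(psi)+y*np.cos(psi),z]
g=(np.array([.5188,.0241])-o)@np.array([[np.cos(psi),-np.sin(psi)],[np.sin(psi),np.cos(psi)]])*1e3;print('grip fixture mm',g)
gx=g[0]/1e3
w=load('w14')
P={'block top back':(gx-.01,0,.055),'block top front':(gx+.01,0,.055),'slope start':(gx+.01,0,.021),'line':(gx+.03,0,.017),'bead front':(-.069,0,.021),'cover top front -69':(-.069,0,.042),'cover top -65':(-.065,0,.042),'cover front -61':(-.061,0,.042),'hole?':(-.055,0,.042)}
for k,p in P.items(): print(k,proj(w,[W(*p)])[0].round(1))
E
python3 - <<'E'
import sys; sys.path.insert(0,'.')
from h import *
E
```

```text
grip fixture mm [-9.49896538e+01  7.53427792e-02]
block top back [313.3 289.8]
block top front [313.2 330.2]
slope start [312.8 299.4]
line [312.7 328.7]
bead front [312.8 325.8]
cover top front -69 [313.  345.8]
cover top -65 [313.  352.7]
cover front -61 [313.  359.6]
hole? [312.9 369.7]
```

```bash
python3 -m crank '[{"delta_pos":[0,0,0.02],"yaw":0},{"delta_pos":[0,0,0],"yaw":0},{"delta_pos":[0,0,0],"yaw":0},{"delta_pos":[0,0,0],"yaw":0},{"delta_pos":[0,0,0],"yaw":0},{"delta_pos":[0,0,0],"yaw":0}]'
python3 - <<'E'
from h import *
to(.5188,.0237,.0294,1.635)
for n,k in(('scene','s15'),('top','t15')): f=shot(n,k)
E
python3 lift.py s15
```

```text
time_s: 18.72
ee_pos: [0.5189, 0.0242, 0.0292]
tool_rot: [0.101, -3.132, 0.0]
force: [-6.9, -1.4, -0.4]
width: 0.0278
t 18.72 pos [0.5189 0.0242 0.0292] yangle 1.6356 tiltz [-0.008 -0.    -1.   ] F [-6.87 -1.36 -0.43] w 0.0278
units xyz [ 0.01 -0.02 -0.01]
yaw units (world ccw -0.001): 0.0
expected px [[305.  279.6]
 [314.8 275.4]
 [306.4 285.8]]
px for 4mm [-0.   -1.34]
308 [278.47 277.33] 1.14
310 [277.4 275.7] 1.7
312 [275.72 274.64] 1.08
314 [274.72 273.66] 1.06
316 [273.64 272.6 ] 1.04
318 [272.57 271.57] 1.0
320 [271.57 270.57] 0.99
```

View pics/t15.png

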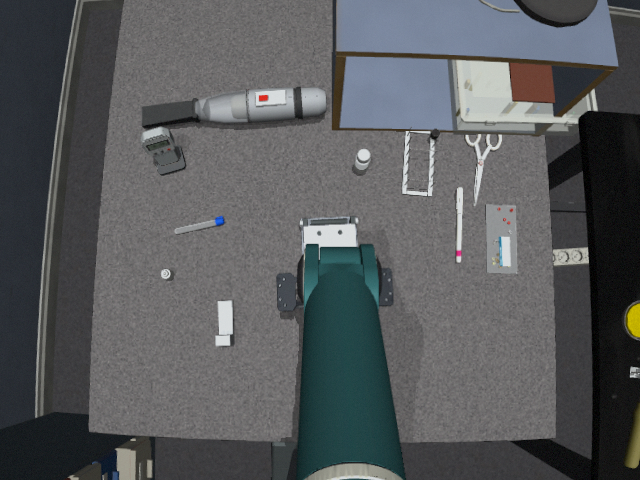

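```bash
python3 -m crank '[{"delta_pos":[0,0,0.02],"yaw":0},{"delta_pos":[0,0,0],"yaw":0},{"delta_pos":[0,0,0],"yaw":0},{"delta_pos":[0,0,0],"yaw":0},{"delta_pos":[0,0,0],"yaw":0},{"delta_pos":[0,0,0],"yaw":0}]'
python3 - <<'E'
from h import *
to(.5188,.0237,.0294,1.635)
f=shot('scene','s16')
cv2.imwrite('pics/s16c.png',cv2.resize(f['img'][225:300,265:350],None,fx=8,fy=8,interpolation=cv2.INTER_CUBIC))
E
python3 lift.py s16
```

```text
time_s: 19.32
ee_pos: [0.5189, 0.0241, 0.0292]
tool_rot: [0.101, -3.132, 0.0]
force: [-7.3, -0.6, 4.5]
width: 0.0276
t 19.32 pos [0.5189 0.0241 0.0292] yangle 1.6356 tiltz [-0.008 -0.    -1.   ] F [-7.26 -0.6   4.47] w 0.0276
units xyz [ 0.   -0.02 -0.01]
yaw units (world ccw -0.001): 0.0
expected px [[305.  279.6]
 [314.8 275.4]
 [306.4 285.8]]
px for 4mm [-0.   -1.34]
308 [278.47 277.34] 1.13
310 [277.4  275.71] 1.7
312 [275.72 274.64] 1.08
314 [274.72 273.67] 1.05
316 [273.64 272.61] 1.03
318 [272.57 271.56] 1.01
320 [271.57 270.58] 0.99
```

View pics/s16c.png

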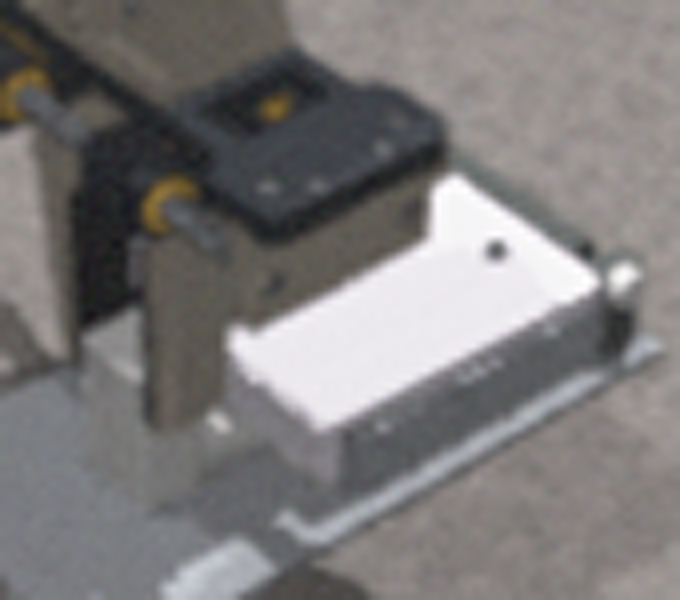

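```bash
python3 - <<'E'
from h import *
env.job_done()
E
```

```text
the job is handed in; nothing more can be done
```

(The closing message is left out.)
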